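# Pack up the twist-drill case

### The arm

A 6-joint arm with a two-finger parallel gripper is mounted at the origin on the work surface; the furniture and walls round the work are solid. World frame = base frame: x ahead of the robot, y to its left, z up, the work surface at z = 0. Lengths are in mm, angles in rad, forces in N, time in s.
With the tool pointing down it reaches from about 300 to 775 mm from the base axis. Payload 14.6 kg.
Tool frame: the origin (TCP) lies on the centre line of the jaws, within the pads' length; the fingertips stand 8 mm ahead of it and the grasp point (between the pads) lies 11 mm behind it; z points along the fingers, y is the direction in which the jaws open and shut (so a half turn about z gives the same grasp; the last joint's range is limited). The gripper opens to 94 mm and grips with 3 to 60 N. Pads are 16 mm wide; open, the fingers measure 119 mm over their backs; the gripper's body (75 mm by 177 mm) begins 78 mm behind the grasp point.
Start: joints at [1.085, 0.3, 1.521, -0, 1.321, -0.067], TCP at [223.662, 502.459, 213.446] pointing down, gripper open.
Joint ranges: [-3.03, 3.03], [-0.79, 2.21], [0.23, 2.52], [-1.04, 4.18], [0, 3.07], [-2.55, 2.55]. Speed limits (rad/s): [2.22, 2.22, 2.57, 3.14, 3.14, 3.14].

### API

Orientations are given as [roll, pitch, yaw] about the fixed x, y, z axes, in that order (R = Rz(yaw) Ry(pitch) Rx(roll)).
In Python, from cell import read_state, cams, manip gives the robot as it stands.
- The arm moves only by the shell command python3 -m handwheel 'ROWS' [OPENING] [FORCE]. ROWS is JSON, a list of rows, each a list of 4 numbers: the shift along the tool's x, y, z in m, then the turn about the tool's z in degrees. In form: [[dx, dy, dz, turn], ...]. A call has 1 to 5 rows; each row is the pose to reach, as a shift and turn from the pose measured when the call began, along the tool's axes at that moment; what a row does not reach only later rows make up. A row lasts 1/8 s, in which the tool goes at most 62.5 mm and 10.7 degrees, less where a joint would pass 70% of its speed; a pose out of reach is approached as far as the arm can. A call with a gripper value outside its range is refused whole. OPENING is the closure, from 0 (fully open) to 1 (shut), set as the call begins (- or left out, the last holds). The fingers move at their own pace and stop on an object; FORCE is the grip in N (left out, the last holds). Time passes only in rows, so rows that repeat a pose let the fingers close. It gives the time, the measured TCP pose, the force and the opening at its end, in the units of the state.
- read_state(): the state, without advancing time (a new reading comes with each control period).
- cams.camera(name): name is "side" or "top" or "wrist"; returns the picture (480x640x3 uint8, red, green, blue); there is no depth.
- cams.get_calibration(name): a dict with "vertical_fov" (degrees; the focal length in pixels is half the picture's height over the tangent of half this angle, whatever the lens; pixels are square), "cx", "cy" (the principal point, pixels), "R" (3x3) and "t" (3): a world point X has camera coordinates R X + t. Camera axes: x right, y down, z forward; pixel columns grow to the right and rows downward; lengths in mm; the calibration is good to about 2 mm. A picture is of the moment at which its call begins: read the wrist's pose just before it. get_calibration takes no time and is no camera call; for the wrist camera it gives the pose at the moment of the call.
- manip.sign_off(): hands the job in, once; it reports no verdict.
The state is a dict: "clock": time; "joints": joint angles; "qd": joint speeds; "effort": joint torques, N m; "eef_pos": TCP position; "eef_rot": TCP orientation; "wrist_force": force on the tool from outside, world axes, zero at the start; "moment": the same for the moment, N m; "finger_gap": finger opening in mm.
Only numpy, scipy, OpenCV 4.12 (cv2) and the standard library are available. Lean on these libraries where they do the work, as an engineer would, in place of code of your own. Each camera call takes 0.05 s, during which the arm holds its last target. There are 200 camera calls.

### The job

The red steel drill case stands open with its rack of twist drills folded up. With the fingertips, push the rack over until it lies flat in the case; only then swing the lid over from behind and press it fully shut. Only touch and push: pick nothing up, do not tip the case or shove it along the bench, and leave everything else on the bench where it is.

Things in the scene. Friction and masses are not known exactly. Their poses are not given: they have to be found in the camera images.
- drill_case: red steel twist-drill case, loose on the bench, about 2.4 kg with everything in it. Base tray 140 (its x) by 230 (its y) by 42 mm tall. Origin at the centre of its underside, z up; -x is its front (roughly more or less towards the robot), the lid hinge runs along its +x rim. A strip of bits, 41 mm tall, stands along the inside of the front wall.
- rack (a joint): drill rack, rad: 0 = flat in the case, drills up (stop); 1.57 = upright. Folds away from the robot, free edge to case +x. Aluminium leaf 188 wide, 96 from hinge to free edge, 3 mm thick; 13 drills on its front face (14 mm thick there), but its last 10 mm, and 30 mm on the middle line, are bare; hinge axis at mid-thickness. Stiff hinge, 0.25 N m: stays where left, so push it all the way down.
- lid (a joint): red steel lid, rad: 0 = shut (stop), 1.57 = upright, 2.05 = back stop; at the start it leans back a little. Swings over towards the robot. A pan 140 x 230 mm, 16 mm deep. Stiff hinge, 0.4 N m: stays where left, so push it all the way. It strikes the rack if that still stands. Shut, the case is 58 mm tall.
- rack_hinge (a point): middle of the rack's hinge axis; case frame (-40, 0, 26) mm
- rack_edge (a point): middle of the rack's free edge, on its front (drill-side) face; 96 mm from the hinge axis
- lid_hinge (a point): middle of the lid's hinge axis; case frame (70, 0, 42) mm
- lid_edge (a point): middle of the lid's free edge, at the outer face of the lid; 140 mm along the lid from the hinge axis and 16 mm out from it (the outer face lies 16 mm off the plane through the hinge axis)
- screwdriver: blue-handled screwdriver, 179 mm long, lying to the right of the case. A bystander, not to be moved. Origin at the centre of its underside
- tape_rule: yellow tape measure, 70 x 37 mm, 64 mm tall, standing beside the left end of the case. A bystander, not to be moved. Origin at the centre of its underside
- sanding_block: brown cork sanding block, 101 x 61 x 30 mm. A bystander, not to be moved. Origin at the centre of its underside
- dowel_tin: open light-grey tin of dowels, 70 mm across, 58 mm tall. A bystander, not to be moved. Origin at the centre of its underside
- flat_brush: flat paint brush, 192 mm long, lying beside the sander. A bystander, not to be moved. Origin at the centre of its underside

How it is judged (in metres and radians):
On the way, in this order (a step that is already met when the one before it is completed fails the run):
1. the rack lies flat in the case (within 0.08 rad) while the lid still stands open (more than 1.2 rad) (value of joint rack below 0.08 rad and value of joint lid above 1.2 rad), for 0.2 s.
2. the lid is shut (within 0.05 rad) over the flat rack (value of joint rack below 0.08 rad and value of joint lid below 0.05 rad), for 0.2 s.
At the end, for the whole second after the job is handed in: rack folded flat (within 0.08 rad), lid shut over it (within 0.05 rad), the case flat on the bench at rest and within 40 mm of where it stood, every bystander within 30 mm of where it stood (all of step 2 and distance of drill_case from where it was at the start of the episode below 0.04 m and angle between drill_case's own z axis and vertical below 0.05 rad and linear speed of drill_case below 0.01 m/s and distance of each of screwdriver, tape_rule, sanding_block, dowel_tin, flat_brush from where it was at the start of the episode below 0.03 m); the robot touches nothing.
It fails at once if the lid is swung down (below 1.0 rad) while the rack still stands up (above 0.3 rad) (value of joint lid below 1 rad and value of joint rack above 0.3 rad).
It fails at once if the case is lifted or tipped (its origin more than 15 mm up, or tilted more than 0.15 rad) (height (world z) of drill_case above 0.015 m or angle between drill_case's own z axis and vertical above 0.15 rad).
It fails at once if the case is shoved more than 40 mm (distance of drill_case from where it was at the start of the episode above 0.04 m).
It fails at once if a bystander is moved more than 30 mm (distance of any of screwdriver, tape_rule, sanding_block, dowel_tin, flat_brush from where it was at the start of the episode above 0.03 m).
It also fails if it takes over 51 s, if anything falls off the work surface, if the arm or the gripper's body presses on something with over 40 N, if the wrist force passes 120 N, or if a joint passes its speed limit or range.

## Working session

There is one attempt and no reset: what is moved stays moved. The work goes in short steps, Python scripts to look and compute and a shell command to move; the robot and the scene stay as the last step left them, time stands still between calls to the robot, and variables do not carry over. Pictures are saved under pics/ and viewed, about 8 in all and at most 12, crops included, and the job is handed in when it is done.

```bash
ls; mkdir -p pics
python3 - <<'E'
from cell import read_state,cams
import cv2
s=read_state();print(s)
for n in("top","side"):
    cv2.imwrite(f"pics/{n}0.png",cams.camera(n)[...,::-1]);print(n,cams.get_calibration(n))
E
```

```text
pics
{'clock': 0.0, 'joints': array([ 1.08538344e+00,  3.00453803e-01,  1.52158225e+00, -1.25633351e-05,
        1.32069335e+00, -6.65972142e-02]), 'qd': array([ 1.20663697e-03,  4.77497904e-05, -1.42819262e-03, -6.59375526e-04,
        2.01414638e-03,  1.71851114e-03]), 'effort': array([-7.49063183e-04, -5.31810093e+01, -3.52744353e+01,  7.07768602e-02,
        2.43422430e-02, -9.95453934e-05]), 'eef_pos': array([223.55935286, 502.23827029, 212.89531579]), 'eef_rot': array([-3.14045761e+00, -6.35064822e-05,  2.72278006e+00]), 'wrist_force': array([ 0.27160751, -1.27313118, -0.55329469]), 'moment': array([-0.00497686, -0.00159557,  0.02104466]), 'finger_gap': 93.8699924632006}
top {'vertical_fov': 50.26233532108712, 'cx': 322.42135977059513, 'cy': 239.45210473708084, 'R': array([[ 0.0039042 , -0.99966965, -0.02540355],
       [-0.99603022, -0.0016283 , -0.0890008 ],
       [ 0.08893003,  0.02565018, -0.99570755]]), 't': array([ 161.34899518,  461.79179384, 1002.7044568 ])}
side {'vertical_fov': 48.82129154753006, 'cx': 316.6646887759953, 'cy': 244.91622305498737, 'R': array([[ 0.87229227, -0.48893414, -0.00704265],
       [-0.30295517, -0.52907552, -0.79265204],
       [ 0.38382855,  0.69355786, -0.60963361]]), 't': array([-338.95557425,  265.79238687,  919.84041885])}
```

View pics/top0.png

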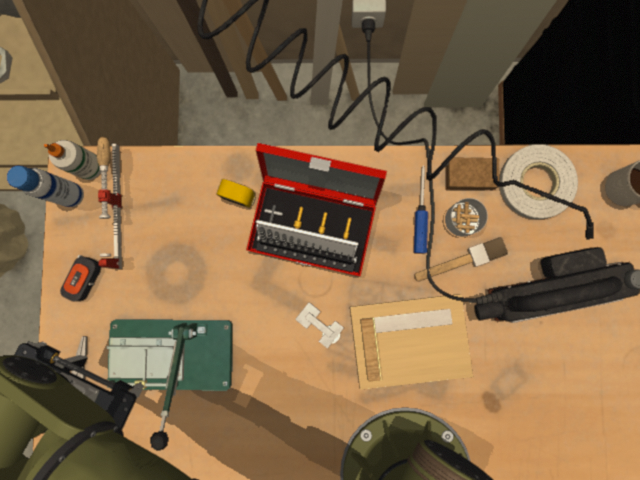

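View pics/side0.png

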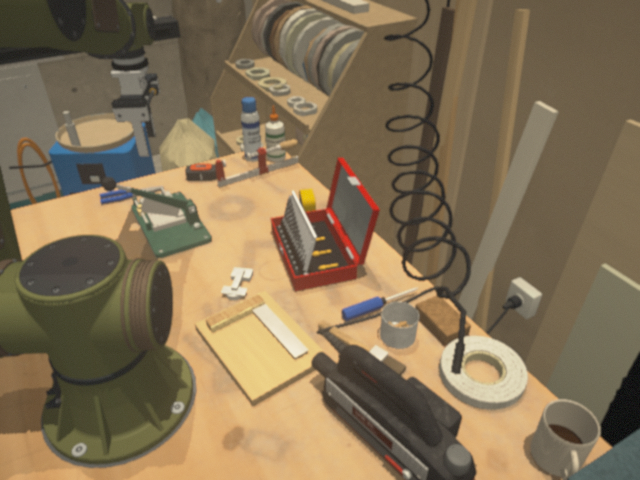

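The case is at about (248–385, 146–275) in the top view, with the lid leaning back to +x and the rack upright. The tape is at (237,192) and the screwdriver at (421,215). I'll zoom in for the corners.

Run:
```python
import cv2,numpy as np
a=cv2.imread("pics/top0.png")[135:285,240:395];b=cv2.imread("pics/side0.png")[150:300,255:395]
f=lambda i:cv2.resize(i,(400,int(400/i.shape[1]*i.shape[0])),interpolation=cv2.INTER_CUBIC)
A,B=f(a),f(b);print(A.shape,B.shape)
o=np.zeros((430,800,3),np.uint8);o[:A.shape[0],:400]=A[:430];o[:B.shape[0],400:]=B[:430]
cv2.imwrite("pics/z0.png",o)
```

```text
(387, 400, 3) (428, 400, 3)
```

View pics/z0.png

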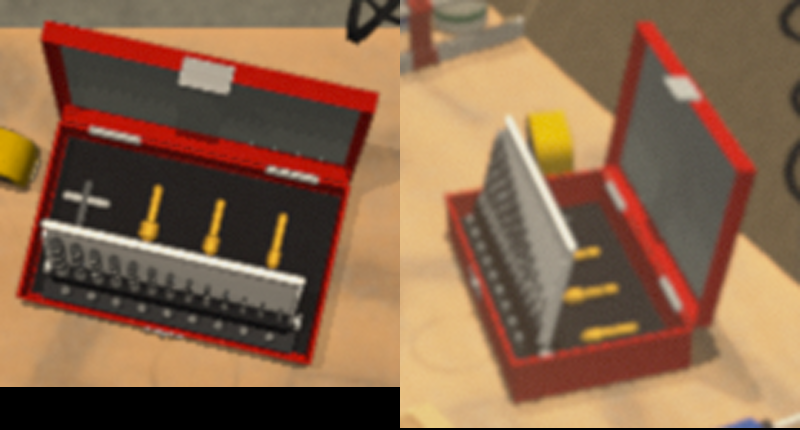

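```bash
cat > h.py <<'E'
import numpy as np
from scipy.optimize import least_squares
from scipy.spatial.transform import Rotation as Ro
from cell import read_state,cams
def proj(n,X):
    c=cams.get_calibration(n);f=240/np.tan(np.radians(c["vertical_fov"]/2))
    p=np.asarray(X)@np.array(c["R"]).T+c["t"];return p[:,:2]/p[:,2:]*f+[c["cx"],c["cy"]]
def lidp(s,o,y,a): # along lid, outward, y, angle
    return [70-s*np.cos(a)+o*np.sin(a),y,42+s*np.sin(a)+o*np.cos(a)]
def rackp(s,o,y,a): # o: toward drill side
    return [-40+s*np.cos(a)-o*np.sin(a),y,26+s*np.sin(a)+o*np.cos(a)]
def W(p,P): 
    c,s=np.cos(p[2]),np.sin(p[2]);P=np.asarray(P,float)
    return P@np.array([[c,-s,0],[s,c,0],[0,0,1]]).T+[p[0],p[1],0]
E
python3 - <<'E'
from h import *
T=lambda u,v:(240+u/2.5806,135+v/2.5806); S=lambda u,v:(255+(u-400)/2.857,150+v/2.857)
def mod(p):
    fl,fr,rl,rr=[-70,115,42],[-70,-115,42],[70,115,42],[70,-115,42]
    L=[lidp(140,16,115,p[4]),lidp(140,16,-115,p[4])];R=[rackp(96,0,94,p[3]),rackp(96,0,-94,p[3])]
    return W(p,[fl,fr,rl,rr]+L+R), W(p,[fl,fr,[-70,-115,0],rr,[70,-115,0]]+L+R)
ot=np.array([T(*q) for q in[(20,294),(310,360),(62,120),(350,183),(43,22),(378,95),(42,225),(303,280)]])
os=np.array([S(*q) for q in[(446,196),(512,375),(516,402),(690,332),(692,357),(640,22),(755,172),(508,120),(575,252)]])
def res(p):
    a,b=mod(p);return np.r_[(proj("top",a)-ot).ravel(),(proj("side",b)-os).ravel()]
r=least_squares(res,[550,0,-.2,1.5,1.8],loss="soft_l1",x_scale=[100,100,1,1,1]);print(r.x)
print(res(r.x).reshape(-1,2).round(1))
for n,P in dict(rackedge=rackp(96,0,0,r.x[3]),lidedge=lidp(140,16,0,r.x[4]),lidmid=lidp(140,16,0,1.57)).items():print(n,W(r.x,[P]).round(1))
s=read_state();print(Ro.from_euler("xyz",s["eef_rot"]).as_matrix().round(3))
E
```

```text
[ 4.81302990e+02  1.85026762e+02 -2.20651066e-01  1.33627873e+00
  1.74026678e+00]
[[-1.7  1.2]
 [ 0.1  1.7]
 [-1.5  0.3]
 [-0.   0.9]
 [ 0.1  0.7]
 [ 0.2  0.8]
 [ 0.2 -0.3]
 [-0.2  1.1]
 [ 0.1 -0.8]
 [ 1.4 -3.6]
 [ 0.6  1.8]
 [ 2.1 -1.2]
 [ 0.6  4.8]
 [ 3.8 -0.5]
 [ 0.6 -0.7]
 [ 0.5 -0.5]
 [ 0.2 -0.4]]
rackedge [[464.  188.9 119.4]]
lidedge [[588.  161.1 177.3]]
lidmid [[565.1 166.2 182. ]]
[[-0.914  0.407 -0.   ]
 [ 0.407  0.914 -0.001]
 [ 0.    -0.001 -1.   ]]
```

Run:
```python
from h import *
# cord axis: side pixel s(t), find point on top axis line
a,b=np.array([230,15.]),np.array([460,150.])
for s in[(410,20),(408,80),(415,140),(420,195),(432,255)]:
    r=least_squares(lambda v:np.r_[proj("side",[v[:3]])[0]-s,proj("top",[v[:3]])[0]-(a+v[3]*(b-a))],[650,0,300,.5],x_scale=[100,100,100,1])
    print(s,r.x.round(2),r.cost)
p=[481.3,185,-.2207,1.336,1.74]
for n,P in dict(front=[-75,0,0],rk=rackp(85,10,0,p[3]),end=[30,0,0],behind=[140,0,0],beh_r=[140,-90,0],).items():print(n,W(p,[P]).round(1))
```

```text
(410, 20) [ 1.04267594e+09  1.37601007e+09 -4.57295627e+08 -4.80000000e+00] 149.12405901720263
(408, 80) [ 3.45015145e+09  4.25973637e+09 -2.00145914e+09 -3.47000000e+00] 0.46347997732628426Traceback (most recent call last):
  File "<stdin>", line 5, in <module>
    return func(*args, **kwargs)
    result = trf(vector_fun.fun, vector_fun.jac, x0, f0, J0, lb, ub, ftol, xtol,
                 gtol, max_nfev, x_scale, loss_function, tr_solver,
                 tr_options.copy(), verbose, callback=callback_wrapped)
    return trf_no_bounds(
        fun, jac, x0, f0, J0, ftol, xtol, gtol, max_nfev, x_scale,
        loss_function, tr_solver, tr_options, verbose, callback=callback)
    J = jac(x)
    self._update_jac()
    ~~~~~~~~~~~~~~~~^^
    self.J = self.jac_wrapped(xp_copy(self.x), f0=self.f)
             ~~~~~~~~~~~~~~~~^^^^^^^^^^^^^^^^^^^^^^^^^^^^
    J, dct = approx_derivative(
             ~~~~~~~~~~~~~~~~~^
        self.fun,
        ^^^^^^^^^
    ...<2 lines>...
        **self.finite_diff_options,
        ^^^^^^^^^^^^^^^^^^^^^^^^^^^
    )
    ^
    J, _nfev = _dense_difference(fun_wrapped, x0, f0, h,
               ~~~~~~~~~~~~~~~~~^^^^^^^^^^^^^^^^^^^^^^^^
                             use_one_sided, method,
                             ^^^^^^^^^^^^^^^^^^^^^^
                             mf)
                             ^^^
    df = [f_eval - f0 for f_eval in f_evals]
                                    ^^^^^^^
    f = np.atleast_1d(self.fun(x, *self.args, **self.kwargs))
                      ~~~~~~~~^^^^^^^^^^^^^^^^^^^^^^^^^^^^^^
    return np.atleast_1d(self.fun(x))
                         ~~~~~~~~^^^
    return self.f(x, *self.args, **self.kwargs)
           ~~~~~~^^^^^^^^^^^^^^^^^^^^^^^^^^^^^^
  File "<stdin>", line 5, in <lambda>
  File "h.py", line 6, in proj
    c=cams.get_calibration(n);f=240/np.tan(np.radians(c["vertical_fov"]/2))
ValueError: time passes only in moves, steps and waits
```

```bash
python3 -m handwheel '[[-0.045,-0.031,0,-2],[-0.090,-0.062,0,-5],[-0.135,-0.093,0,-8],[-0.180,-0.124,0,-11.4],[-0.225,-0.155,0,-11.4]]' 1 20
```

```text
clock: 0.72
eef_pos: [366.6, 267.5, 213.0]
eef_rot: [-3.141, -0.0, 2.923]
wrist_force: [1.2, 0.5, 0.5]
finger_gap: 47.6
```

```bash
python3 -m handwheel '[[-0.028,-0.028,0,0],[-0.055,-0.0555,0.01,0],[-0.055,-0.0555,0.06,0],[-0.055,-0.0555,0.11,0],[-0.055,-0.0555,0.11,0]]'
python3 - <<'E'
from h import *
import cv2
a=cams.camera("top")[135:285,230:395];b=cams.camera("side")[100:300,215:395]
f=lambda i:cv2.resize(i,(400,int(400/i.shape[1]*i.shape[0])),interpolation=cv2.INTER_CUBIC)
A,B=f(a),f(b)
o=np.zeros((450,800,3),np.uint8);o[:A.shape[0],:400]=A;o[:B.shape[0],400:]=B
cv2.imwrite("pics/z1.png",o[...,::-1])
E
```

```text
clock: 1.35
eef_pos: [406.6, 200.6, 100.7]
eef_rot: [-3.137, -0.006, 2.923]
wrist_force: [-0.2, 0.4, 0.6]
finger_gap: 0.8
```

View pics/z1.png

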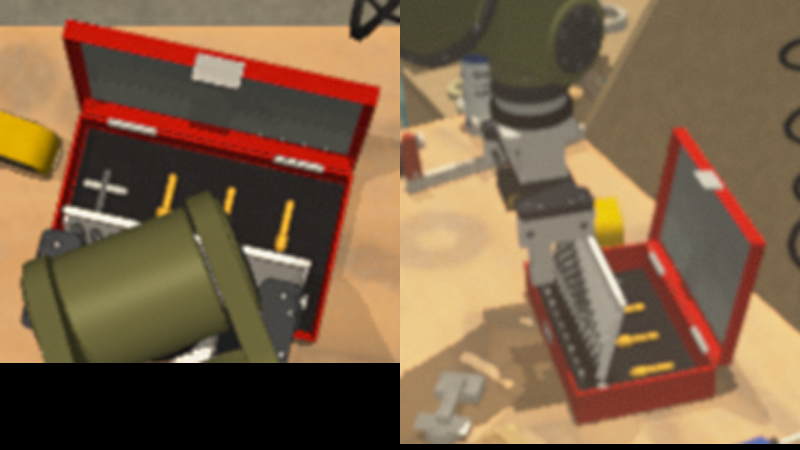

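```bash
python3 -m handwheel '[[-0.025,0.001,0,0],[-0.045,0.001,0,0],[-0.055,0.001,0,0],[-0.063,0.001,0.004,0],[-0.071,0.001,0.009,0]]'; python3 -m handwheel '[[-0.006,0,0.005,0],[-0.011,0,0.010,0],[-0.015,0,0.015,0],[-0.018,0,0.02,0],[-0.021,0,0.025,0]]'
```

```text
clock: 2.08
eef_pos: [479.0, 187.3, 96.0]
eef_rot: [3.141, 0.002, 2.923]
wrist_force: [0.2, 1.1, 2.4]
finger_gap: 0.5
clock: 2.7
eef_pos: [500.0, 182.7, 70.9]
eef_rot: [3.141, 0.003, 2.923]
wrist_force: [1.9, -0.7, 4.4]
finger_gap: 0.7
```

```bash
python3 -m handwheel '[[-0.002,0,0.007,0],[-0.003,0,0.013,0],[-0.004,0,0.019,0],[-0.005,0,0.024,0],[-0.005,0,0.028,0]]'; python3 -m handwheel '[[0,0,0.003,0],[0,0,0.006,0],[0,0,0.008,0],[0,0,0.010,0],[0,0,0.010,0]]'
```

```text
clock: 3.32
eef_pos: [505.3, 181.7, 43.6]
eef_rot: [3.141, 0.003, 2.923]
wrist_force: [-8.8, -5.1, 40.8]
finger_gap: 0.5
clock: 3.95
eef_pos: [506.5, 182.1, 35.7]
eef_rot: [3.139, 0.007, 2.923]
wrist_force: [-1.7, -2.9, 25.3]
finger_gap: 3.5
```

```bash
python3 -m handwheel '[[0,0,-0.02,0],[0.01,0,-0.06,0],[0.03,0,-0.11,0],[0.06,0,-0.15,0],[0.11,0,-0.16,0]]'; python3 -m handwheel '[[0.05,0.0,0,0],[0.11,0.0,0,0],[0.15,0.0,0,0]]'
python3 - <<'E'
from h import *
import cv2
a=cams.camera("top")[135:285,230:395];b=cams.camera("side")[100:300,215:395]
f=lambda i:cv2.resize(i,(400,int(400/i.shape[1]*i.shape[0])),interpolation=cv2.INTER_CUBIC)
A,B=f(a),f(b)
o=np.zeros((450,800,3),np.uint8);o[:A.shape[0],:400]=A;o[:B.shape[0],400:]=B
cv2.imwrite("pics/z2.png",o[...,::-1])
E
```

```text
clock: 4.58
eef_pos: [397.5, 206.0, 196.5]
eef_rot: [3.138, 0.008, 2.922]
wrist_force: [0.8, 0.8, 0.3]
finger_gap: 0.4
clock: 4.95
eef_pos: [248.6, 238.4, 194.7]
eef_rot: [3.139, 0.007, 2.923]
wrist_force: [-0.2, 0.9, 0.7]
finger_gap: -0.1
```

View pics/z2.png

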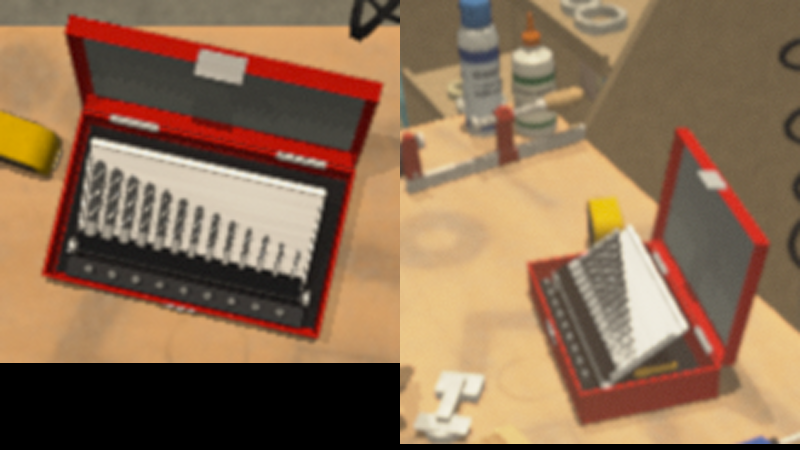

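The rack is still up, at about 0.5 rad. The fingertips probably wedged in the narrow bare strip (gap opened to 3.5 mm) and pulled it back up on retreat. The lid and case look unmoved. I'll press straight down off-centre instead, over the short drills.

```bash
python3 -m handwheel '[[-0.055,-0.010,0,0],[-0.110,-0.020,0,0],[-0.165,-0.032,0,0],[-0.215,-0.042,0,0],[-0.261,-0.0515,0.0,0]]'; python3 -m handwheel '[[0,0,0.03,0],[0,0,0.065,0],[0,0,0.09,0],[0,0,0.10,0],[0,0,0.11,0]]'
```

```text
clock: 5.68
eef_pos: [493.6, 130.8, 195.5]
eef_rot: [3.139, 0.005, 2.924]
wrist_force: [-0.5, 1.3, -0.1]
finger_gap: 0.8
clock: 6.3
eef_pos: [494.5, 130.8, 85.3]
eef_rot: [3.139, 0.005, 2.924]
wrist_force: [0.1, -0.5, 0.4]
finger_gap: 0.7
```

```bash
python3 -m handwheel '[[0,0,0.007,0],[0,0,0.014,0],[0,0,0.021,0],[0,0,0.028,0],[0,0,0.032,0]]'
```

```text
clock: 6.92
eef_pos: [494.7, 130.8, 52.9]
eef_rot: [3.139, 0.005, 2.924]
wrist_force: [2.4, -0.0, 2.3]
finger_gap: 0.3
```

```bash
python3 -m handwheel '[[0,0,0.003,0],[0,0,0.005,0],[0,0,0.007,0],[0,0,0.009,0]]'; python3 -m handwheel '[[0,0,0.003,0],[0,0,0.006,0],[0,0,0.006,0]]'
```

```text
clock: 7.42
eef_pos: [494.8, 130.9, 43.9]
eef_rot: [3.139, 0.005, 2.924]
wrist_force: [1.9, 0.4, 2.6]
finger_gap: 0.5
clock: 7.8
eef_pos: [494.3, 130.6, 37.5]
eef_rot: [3.14, 0.004, 2.924]
wrist_force: [-1.7, -3.0, 1.8]
finger_gap: 0.5
```

```bash
python3 -m handwheel '[[0,0,0.002,0],[0,0,0.003,0]]';python3 -m handwheel '[[0,0,0.002,0],[0,0,0.003,0]]'
```

```text
clock: 8.05
eef_pos: [494.5, 130.5, 35.5]
eef_rot: [3.14, 0.004, 2.924]
wrist_force: [-7.5, -4.2, 27.6]
finger_gap: 0.6
clock: 8.3
eef_pos: [494.7, 130.6, 35.2]
eef_rot: [3.14, 0.005, 2.925]
wrist_force: [-20.2, -6.1, 53.3]
finger_gap: 0.4
```

```bash
python3 -m handwheel '[[0,0,-0.004,0],[0,0,-0.02,0],[0.0,0,-0.07,0],[0.02,0,-0.12,0],[0.06,0,-0.17,0]]'; python3 -m handwheel '[[0.06,0.0,0,0],[0.12,0.0,0,0],[0.18,0.0,0,0]]'
python3 - <<'E'
from h import *
import cv2
a=cams.camera("top")[135:285,230:395];b=cams.camera("side")[100:300,215:395]
f=lambda i:cv2.resize(i,(400,int(400/i.shape[1]*i.shape[0])),interpolation=cv2.INTER_CUBIC)
A,B=f(a),f(b)
o=np.zeros((450,800,3),np.uint8);o[:A.shape[0],:400]=A;o[:B.shape[0],400:]=B
cv2.imwrite("pics/z3.png",o[...,::-1])
E
```

```text
clock: 8.93
eef_pos: [435.6, 143.1, 205.6]
eef_rot: [3.14, 0.005, 2.924]
wrist_force: [0.8, 0.5, -0.5]
finger_gap: 0.6
clock: 9.3
eef_pos: [257.9, 181.9, 205.1]
eef_rot: [3.139, 0.005, 2.923]
wrist_force: [0.5, 1.3, 0.1]
finger_gap: 0.8
```

View pics/z3.png

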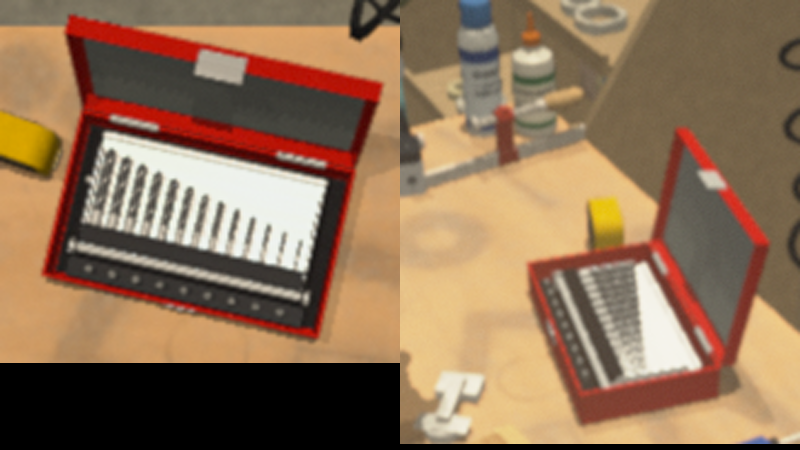

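The rack now lies flat. I'll refit case pose, rack and lid from this picture.

Run:
```python
from h import *
T=lambda u,v:(230+u/2.424,135+v/2.424)
S=lambda u,v:(215+(u-400)/2.222,100+v/2.222)
ot=np.array([T(*q) for q in[(45,275),(319,338),(86,103),(356,163),(70,15),(382,86),(103,133),(328,181)]])
os=np.array([S(*q) for q in[(529,263),(581,400),(722,372),(681,128),(766,242),(644,262),(701,366)]])
def mod(p):
    L=[lidp(140,16,115,p[4]),lidp(140,16,-115,p[4])];R=[rackp(96,1.5,94,p[3]),rackp(96,1.5,-94,p[3])]
    fl,fr,rl,rr=[-70,115,42],[-70,-115,42],[70,115,42],[70,-115,42]
    return W(p,[fl,fr,rl,rr]+L+R),W(p,[fl,fr,rr]+L+R)
def res(p):
    a,b=mod(p);return np.r_[(proj("top",a)-ot).ravel(),(proj("side",b)-os).ravel()]
r=least_squares(res,[481,185,-.22,0.1,1.8],loss="soft_l1",x_scale=[100,100,1,1,1]);print(r.x,res(r.x).reshape(-1,2).round(1).tolist())
print(W(r.x,[lidp(140,16,0,r.x[4]),lidp(110,16,0,r.x[4])]))
```

```text
[ 4.84961630e+02  1.82103587e+02 -2.21300197e-01  3.40713990e-02
  1.72976423e+00] [[-1.0, -0.2], [0.1, -0.1], [-1.4, 2.4], [0.2, 2.8], [-0.6, 1.7], [0.6, 0.8], [0.8, 0.2], [-0.5, 0.8], [0.1, -0.4], [1.3, -2.1], [0.9, -2.1], [2.8, -0.3], [1.8, 0.8], [0.6, -0.2], [0.7, -0.2]]
[[590.28894119 158.40651884 177.70197917]
 [585.65577878 159.44891104 148.08024349]]
```

```bash
python3 -m handwheel '[[-0.055,0.007,-0.01,0],[-0.11,0.014,-0.025,0],[-0.165,0.021,-0.03,0],[-0.22,0.029,-0.03,0],[-0.275,0.036,-0.03,0]]';python3 -m handwheel '[[-0.03,0.004,0,0],[-0.06,0.008,0,0],[-0.085,0.012,0,0],[-0.097,0.013,0,0],[-0.097,0.013,0,0]]'
```

```text
clock: 10.02
eef_pos: [534.6, 158.3, 236.9]
eef_rot: [3.138, 0.005, 2.927]
wrist_force: [0.5, -0.2, 0.9]
finger_gap: 0.3
clock: 10.65
eef_pos: [632.6, 149.8, 236.8]
eef_rot: [3.139, 0.004, 2.926]
wrist_force: [-0.1, -0.1, -0.0]
finger_gap: 0.5
```

```bash
python3 -m handwheel '[[0,0,0.03,0],[0,0,0.06,0],[0,0,0.08,0],[0.01,0,0.08,0],[0.025,0,0.08,0]]'; python3 -m handwheel '[[0.01,0,0,0],[0.02,0,0,0],[0.03,0,0,0],[0.04,0,0,0],[0.05,0,0,0]]'
```

```text
clock: 11.28
eef_pos: [607.9, 155.4, 157.8]
eef_rot: [3.138, 0.005, 2.926]
wrist_force: [-0.4, 1.5, 0.2]
finger_gap: 0.3
clock: 11.9
eef_pos: [558.6, 166.2, 157.7]
eef_rot: [3.138, 0.005, 2.926]
wrist_force: [4.4, -0.2, 3.6]
finger_gap: 0.6
```

```bash
python3 -m handwheel '[[0.012,0,0,0],[0.027,0,0.001,0],[0.043,0,0.007,0],[0.057,0,0.014,0],[0.071,0,0.025,0]]'; python3 -m handwheel '[[0.008,0,0.008,0],[0.015,0,0.016,0],[0.021,0,0.025,0],[0.026,0,0.035,0],[0.031,0,0.045,0]]'
```

```text
clock: 12.52
eef_pos: [488.1, 181.7, 131.9]
eef_rot: [3.139, 0.004, 2.926]
wrist_force: [1.6, 0.1, 1.6]
finger_gap: 0.1
clock: 13.15
eef_pos: [457.7, 188.4, 86.0]
eef_rot: [3.139, 0.004, 2.926]
wrist_force: [1.1, -0.3, 1.0]
finger_gap: 0.4
```

```bash
python3 -m handwheel '[[0.003,0,0.006,0],[0.005,0,0.011,0],[0.005,0,0.015,0],[0.005,0,0.018,0]]'; python3 -m handwheel '[[0,0,0.002,0],[0,0,0.004,0]]'
```

```text
clock: 13.65
eef_pos: [452.8, 189.5, 67.8]
eef_rot: [3.139, 0.004, 2.926]
wrist_force: [-1.4, -1.4, 1.0]
finger_gap: 0.4
clock: 13.9
eef_pos: [453.1, 189.6, 65.7]
eef_rot: [3.139, 0.004, 2.926]
wrist_force: [-20.2, -7.2, 48.5]
finger_gap: 0.4
```

```bash
python3 -m handwheel '[[0,0,0.0,0],[0,0,-0.02,0],[0.0,0,-0.06,0],[0.04,0,-0.11,0],[0.09,0,-0.13,0]]'; python3 -m handwheel '[[0.06,0.0,0,0],[0.12,0.0,0,0]]'
python3 - <<'E'
from h import *
import cv2
a=cams.camera("top")[135:285,220:485];b=cams.camera("side")[150:360,265:475]
f=lambda i:cv2.resize(i,(400,int(400/i.shape[1]*i.shape[0])),interpolation=cv2.INTER_CUBIC)
A,B=f(a),f(b)
o=np.zeros((450,800,3),np.uint8);o[:A.shape[0],:400]=A;o[:B.shape[0],400:]=B
cv2.imwrite("pics/z4.png",o[...,::-1])
E
```

```text
clock: 14.52
eef_pos: [364.5, 208.8, 197.5]
eef_rot: [3.137, 0.007, 2.925]
wrist_force: [0.1, 1.7, 0.1]
finger_gap: 0.2
clock: 14.78
eef_pos: [245.8, 234.7, 196.9]
eef_rot: [3.136, 0.008, 2.924]
wrist_force: [-0.5, 0.8, 0.8]
finger_gap: 0.5
```

View pics/z4.png

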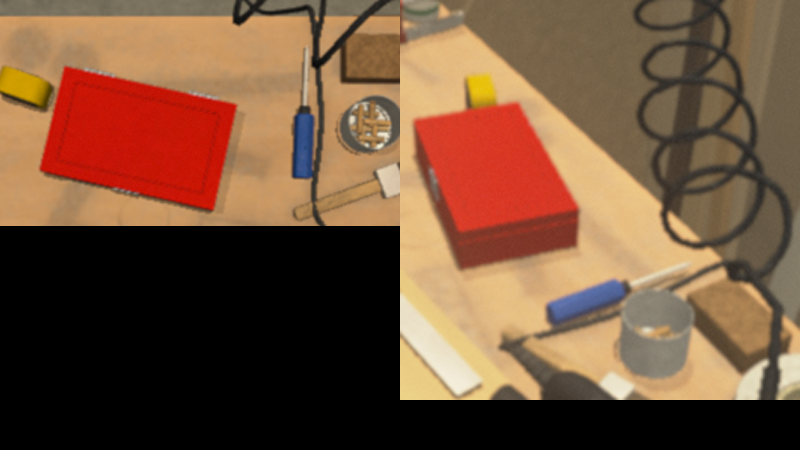

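The lid is shut flush, with the case at (41–237, 67–210) in the left half. The case has moved only a few mm and the bystanders are in place.

```bash
python3 -c "
from cell import manip
print(manip.sign_off())"
```

```text
the job is handed in; nothing more can be done
None
```

The rack is folded flat and the lid is pressed shut over it. I handed the job in at about 15 s on the clock; sign-off gave no verdict.

- **Rack:** My first push, down the bare middle strip, failed. The picture afterwards showed the rack still up at about 0.5 rad. The fingertips had probably wedged there and pulled it back up as I withdrew. A second push, straight down off-centre, stopped hard at a tip height of 27.4 mm, where 27.5 mm is flat. The image fit gave about 0.03 rad, with the lid still open at 1.73 rad.
- **Lid:** I swung it over from behind. It stopped hard at a tip height of 57.7 mm, where the shut case is 58 mm, and the last picture shows it flush.
- **Case and bystanders:** Fits to the pictures put the case about 5 mm from its start before the lid was closed, close to the fit error. The last picture shows it flat and about where it was, with all bystanders in place. I judged the case and bystanders in that picture by eye, without a new fit.
- **Forces:** The highest wrist force I read was about 57 N, against the 120 N limit. The arm is clear of everything.

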